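# Clear the slideway and close the photometer shutter

## Robot

A 7-joint arm with a two-finger parallel gripper is mounted at the origin on the work surface. World frame = base frame: x ahead of the robot, y to its left, z up, the work surface at z = 0. Lengths are in mm, angles in rad, forces in N, time in s.
With the tool pointing down it reaches from about 400 to 875 mm from the base axis. Payload 4.4 kg.
Tool frame: the origin (TCP) lies at the very end of the fingers, on their centre line; the grasp point (between the pads) lies 19 mm behind it; z points along the fingers, y is the line along which they close (so a half turn about z gives the same grasp; the last joint's range is limited). The gripper opens to 85 mm and grips with 20 to 120 N. Pads are 22 mm wide; open, the fingers measure 114 mm over their backs; the gripper's body (76 mm by 85 mm) begins 54 mm behind the grasp point. The pads swing forward as they close: fully open they stand 13 mm farther back than shut.
Start: joints at [-1.224, 0.628, 0.038, 1.517, -0.027, 0.996, -0.02], TCP at [260.743, 595.425, 231.313] pointing down, gripper open.
Joint ranges: [-3.06, 3.06], [-0.37, 2.12], [-1.25, 1.32], [0.18, 2.47], [-1.1, 4.24], [0.23, 1.98], [-2.94, 2.94]. Speed limits (rad/s): [2.57, 2.57, 3.14, 3.14, 3.14, 3.14, 3.14].

## Interface

Orientations are given as [roll, pitch, yaw] about the fixed x, y, z axes, in that order (R = Rz(yaw) Ry(pitch) Rx(roll)).
In Python, from cell import monitor, viewer, workorder gives the robot as it stands.
- The arm moves only by the tool arm_command, never from a script. Its argument "series" is one flat list of numbers, 5 for each row, row after row: the opening in per cent of the stroke, from 0 (shut) to 100 (fully open), then the shift along the tool's x, y, z in cm, then the turn about the tool's z in degrees. In form: [claw, x, y, z, roll, claw, x, y, z, roll, ...]. A call has exactly 5 rows; each row is the pose to reach, as a shift and turn from the pose commanded when the call began, along the tool's axes at that moment; what a row does not reach only later rows make up. A row lasts 1/12 s, in which the tool goes at most 41.7 mm and 7.16 degrees, less where a joint would pass 70% of its speed; a pose out of reach is approached as far as the arm can. A call with a gripper value outside its range is refused whole. The fingers move at their own pace and stop on an object; the grip force is fixed at half the most. Time passes only in rows, so rows that repeat a pose let the fingers close, or fill a call up. It gives the time, the measured TCP pose, the force, the opening and the grip force at its end, in the units of the state.
- monitor.read_state(): the state, without advancing time (a new reading comes with each control period).
- viewer.get_image(name): name is "scene" or "top"; returns (picture, depth): 384x512x3 uint8, red, green, blue; 384x512 float32, mm along the optical axis (not along the pixel's ray), 0 where there is no reading.
- viewer.camera_model(name): a dict with "mtx" (3x3 intrinsics, pixels), "dist_coeffs" ([k1, k2, p1, p2, k3] as OpenCV has them; the pictures are not rectified), "R" (3x3) and "t" (3): a world point X has camera coordinates R X + t. Camera axes: x right, y down, z forward; pixel columns grow to the right and rows downward; lengths in mm; the calibration is good to about 2 mm. A picture is of the moment at which its call begins. camera_model takes no time and is no camera call.
- workorder.finish_job(): hands the job in; it is judged then, once.
The state is a dict: "clock": time; "qpos": joint angles; "qd": joint speeds; "tau": joint torques, N m; "eef_pos": TCP position; "tool_rot": TCP orientation; "force": force on the tool from outside, world axes, zero at the start; "torque": the same for the moment, N m; "width": finger opening in mm; "gripper_force": force on a finger pad.
Only numpy, scipy, OpenCV 4.12 (cv2) and the standard library are available. Lean on these libraries where they do the work, as an engineer would, in place of code of your own. Each camera call takes 0.05 s, during which the arm holds its last target. There are 200 camera calls.

## Task

Someone left the amber bottle standing on the photometer's slideway, in the way of the shutter. Lift it off and set it down gently, upright, well inside the white drip tray, then slide the shutter over the sample window until it snaps home in its spring catch and the tell-tale pin is pushed through. Do not bump the bottle with the shutter or force the shutter once it is home (60 N would damage it), and leave the other glassware and the cuvette box alone.

Things in the scene. Friction and masses are not known exactly. Their poses are not given: they have to be found in the camera images.
- photometer: Beige bench instrument, a fixed box 260 mm (its x) by 380 mm (its y) by 110 mm high. Origin: centre of its underside; x points away from its dial face. On its flat top a slideway runs along its y axis at x = 0, between two aluminium rails 9 mm high (inner faces at x = -43 and +43 mm, y from -190 to +110 mm).
- window (a point): Centre of the dark round sample window, 40 mm across, flush in the instrument's top between the rails. The shutter is to close over it.
- shutter: Dark metal shutter: plate 84 mm (x) by 80 mm (y), 6 mm thick, top face 7 mm above the instrument's top. Origin: on the instrument's top under the plate's centre; axes parallel to the photometer's. Slides only along the photometer's +y, 1.5 N friction, stays where left. A 22 mm wide tongue with a ridge across it leads 30 mm ahead.
- tab_top (a point): Top of the shutter's upright black tab, 49 mm above the instrument's top and over the plate's centre: 46 mm wide (x), 10 mm thick (y), to push or pull it by. Both pads' forces count in a pinch (60 N limit in all), so a push with shut fingers is safer.
- tongue_tip (a point): Front end of the shutter's tongue, 70 mm ahead (+y) of the plate's centre. It goes under the roof of the catch, an aluminium block 60 mm wide and 38 mm high clamped on the slideway at a new place each time, not reported: feel or look for it. At home this tip stands 40 to 80 mm along +y from the photometer's origin, against the block's hard stop.
- telltale (a joint): Tell-tale pin through the catch, white button on its +y end. 0 m: not pushed; 0.009 to 0.010 m: shutter home (tongue pushes it in the last 10 mm, spring under 1 N returns it). Feel of the catch: 13 mm before home the ridge meets a sprung ball, 10 to 15 N; 7 mm before home it passes the ball and snaps on, then the hard stop. Stopped short, it is not latched.
- bottle: The amber reagent bottle with a white label, left standing on the slideway over the window between the shutter and the catch. 54 mm across and 70 mm high in the body, then a neck 23 mm thick, then a black cap 28 mm across between 96 and 125 mm above its base. 0.15 to 0.31 kg; cap fast. Origin: centre of its base, z up.
- tray: White drip tray fixed on the bench beside the instrument, on the left or the right, 130 x 130 mm outside, rim 14 mm high, walls and floor 4 mm thick. Origin: centre of its underside. Empty.
- stirrer: Bystander: grey magnetic stirrer, fixed, 125 x 125 mm, 60 mm high to its white plate, on the other side of the instrument. Origin: centre of its underside.
- beaker: Bystander: glass beaker standing on the stirrer, 60 mm across at the rim, 75 mm high. Origin: centre of its base.
- flask: Bystander: stoppered volumetric flask on the bench at the left of the instrument, bulb about 60 mm across, 172 mm high. Origin: centre of its base.
- cuvettes: Bystander: white cuvette box, 50 x 80 mm, about 36 mm high with its contents, on the instrument's top beyond the far rail. Origin: centre of its base.
Mind the look-alikes: they are no part of the job. Several things look just like the tray: the one meant starts farthest to the robot's right.

How it is judged:
By the outcome, as a careful person would: the job done as asked, in the order asked, and still so for the second after the job is handed in, with the robot touching nothing.
It also fails if it takes over 58 s, if anything falls off the work surface, if the arm or the gripper's body presses on something with over 40 N, if the wrist force passes 120 N, or if a joint passes its speed limit or range.

## Working session

There is one attempt and no reset: what is moved stays moved. The work goes in short steps, Python scripts to look and compute and a tool call to move; the robot and the scene stay as the last step left them, time stands still between calls to the robot, and variables do not carry over. Pictures are saved under pics/ and viewed, at most 11 in all, crops included, and the job is handed in when it is done.

Besides the shell and the picture viewer there is one more tool, called after "Emit:" in YAML: its name, and indented under it one key for each argument. arm_command: Moves the arm, as the interface text tells. Its arguments: {"type":"object","properties":{"series":{"type":"array","items":{"type":"number"}}},"required":["series"]}

```bash
mkdir -p pics; ls; cat > h.py <<'E'
import numpy as np, cv2
from cell import monitor, viewer, workorder
def grab(n,save=None):
    p,d=viewer.get_image(n); p=np.asarray(p)
    if save: cv2.imwrite(f'pics/{save}.png',p[:,:,::-1])
    return p,np.asarray(d)
def ray(n,uv):
    m=viewer.camera_model(n); K=np.array(m['mtx'],float);D=np.array(m['dist_coeffs'],float);R=np.array(m['R']);t=np.array(m['t']).ravel()
    q=cv2.undistortPoints(np.array(uv,float).reshape(-1,1,2),K,D).reshape(-1,2)
    return -R.T@t,np.c_[q,np.ones(len(q))]@R   # per unit depth
def onplane(n,uv,z):
    o,d=ray(n,uv); return o+d*((z-o[2])/d[:,2])[:,None]
def bydepth(n,uv,dep):
    o,d=ray(n,uv); return o+d*np.asarray(dep).reshape(-1,1)
def proj(n,X):
    m=viewer.camera_model(n);R=np.array(m['R'],float)
    return cv2.projectPoints(np.array(X,float).reshape(-1,1,3),cv2.Rodrigues(R)[0],np.array(m['t'],float),np.array(m['mtx'],float),np.array(m['dist_coeffs'],float))[0].reshape(-1,2)
def cloud(n,d):
    v,u=np.mgrid[:384,:512]; return bydepth(n,np.c_[u.ravel(),v.ravel()],d.ravel()).reshape(384,512,3)
E
python3 - <<'E'
from h import *
for n in('scene','top'):
    p,d=grab(n,n+'0'); np.savez(n+'0.npz',p=p,d=d)
    o,r=ray(n,[[256,192]]);print(n,o,r)
print(monitor.read_state())
E
```

```text
pics
scene [1218.28661142 -667.58700397  755.5923389 ] [[-0.6343796   0.54825258 -0.54499741]]
top [ 299.33477429   16.19658614 1280.70148461] [[ 0.14551062 -0.00272985 -0.98941787]]
{'clock': 0.1, 'qpos': array([-1.22380842,  0.62925201,  0.03843313,  1.51823116, -0.02697191,
        0.9963243 , -0.02001891]), 'qd': array([ 0.00206977, -0.00197829,  0.00075562, -0.00171043,  0.00036203,
       -0.00158096, -0.00128659]), 'tau': array([ 2.77928651e-03, -5.64538157e+01,  1.23029765e+00, -1.93974227e+01,
        1.12881640e-02,  5.44244918e-03,  5.56645503e-06]), 'eef_pos': array([260.50965638, 594.91375502, 230.49368995]), 'tool_rot': array([-3.13989582e+00,  3.31390837e-05,  2.72881139e+00]), 'force': array([ 0.34455157,  0.36767496, -0.46752411]), 'torque': array([ 0.02731927,  0.03500867, -0.00296418]), 'gripper_force': 0.0, 'width': 85.45917158555616}
```

View pics/scene0.png

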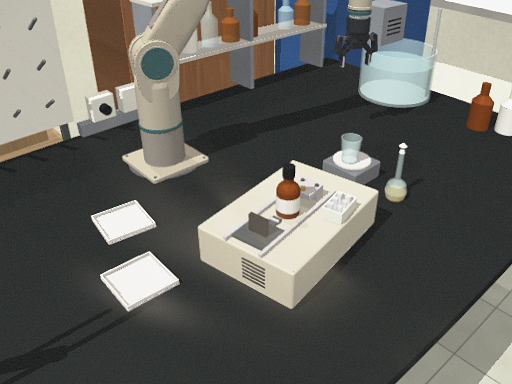

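View pics/top0.png

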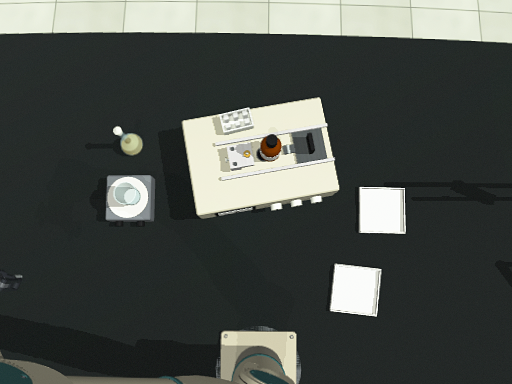

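The scene view shows the instrument in the middle with the bottle at (288,195), the tab at (262,225) and the catch at (308,190). White trays lie at scene (140,280) and (123,221), which are top (382,210) and (355,290).

Candidates:
- **Bottle:** the one on the slideway at scene (288,195), top (270,147). Look-alikes are on the shelf at (230,25) and on the bench at (481,107). I choose the slideway one.
- **Tray:** top (382,210) or (355,290). I choose (382,210), which is farthest right; I'll check its y by measurement.

```bash
python3 - <<'E'
from h import *
T=np.load('top0.npz');S=np.load('scene0.npz')
C=cloud('top',T['d']);z=C[...,2];p=T['p'].astype(int)
u=np.arange(512)[None]+0*z;v=np.arange(384)[:,None]+0*z
roi=(u>170)&(u<350)&(v>85)&(v<230)
m=roi&(abs(z-110)<6)
print('top z med',np.median(z[m]))
pts=C[m][:,:2].astype(np.float32)
hull=cv2.minAreaRect(pts);print('box',hull)
# trays
w=(p.min(2)>150)&(z<25)&(u>320)&(v>170)&(v<330)
n,l,st,ce=cv2.connectedComponentsWithStats(w.astype(np.uint8))
for i in range(1,n):
    if st[i,4]>200:
        q=C[l==i]; print('tray',ce[i],cv2.minAreaRect(q[:,:2].astype(np.float32)),np.median(q[:,2]))
# bottle cap
for nm,A in(('top',T),('scene',S)):
    X=cloud(nm,A['d']);P=A['p'].astype(int)
    near=(X[...,2]>200)&(X[...,2]<245)&(X[...,0]>400)&(X[...,0]<800)&(abs(X[...,1])<200)
    print(nm,'cap',near.sum(),X[near].mean(0) if near.any() else'',X[near].min(0),X[near].max(0))
    body=(P[...,0]>P[...,2]+50)&(X[...,2]>115)&(X[...,2]<185)&(X[...,0]>400)&(X[...,0]<800)&(abs(X[...,1])<200)
    print(' body',body.sum(),X[body].min(0),X[body].max(0))
    np.save(nm+'X.npy',X)
a=cv2.resize(T['p'][85:225,175:345],None,fx=4.5,fy=4.5,interpolation=cv2.INTER_CUBIC)
cv2.imwrite('pics/c1.png',a[:,:,::-1])
b=cv2.resize(S['p'][150:310,190:390],None,fx=4,fy=3.75,interpolation=cv2.INTER_CUBIC)
cv2.imwrite('pics/c2.png',b[:,:,::-1])
E
```

```text
top z med 110.80383536917407
box ((571.921142578125, 5.8298492431640625), (261.2554626464844, 380.98577880859375), 11.09766960144043)
tray [381.78109453 210.14975124] ((440.8631286621094, -347.84674072265625), (135.96441650390625, 130.40142822265625), 89.17170715332031) 4.909156738566139
tray [355.11545455 289.59863636] ((217.9248046875, -267.6049499511719), (133.89993286132812, 131.4164581298828), 83.49015045166016) 4.938239338805488
top cap 132 [577.36120467 -20.47460463 232.10854703] [565.95137707 -34.67938314 200.47195919] [593.21890212  -8.40475481 240.90873432]
 body 126 [553.57811041 -45.30516298 142.35916785] [598.81218508  47.66804    184.95147625]
scene cap 225 [585.04087095 -28.53746279 222.50610091] [567.15705586 -38.00083964 200.08145114] [595.32768084  -8.04470472 237.09281398]
 body 318 [550.87672372 -51.57979611 115.14895126] [608.3331205   52.70169426 184.94769073]
```

View pics/c1.png

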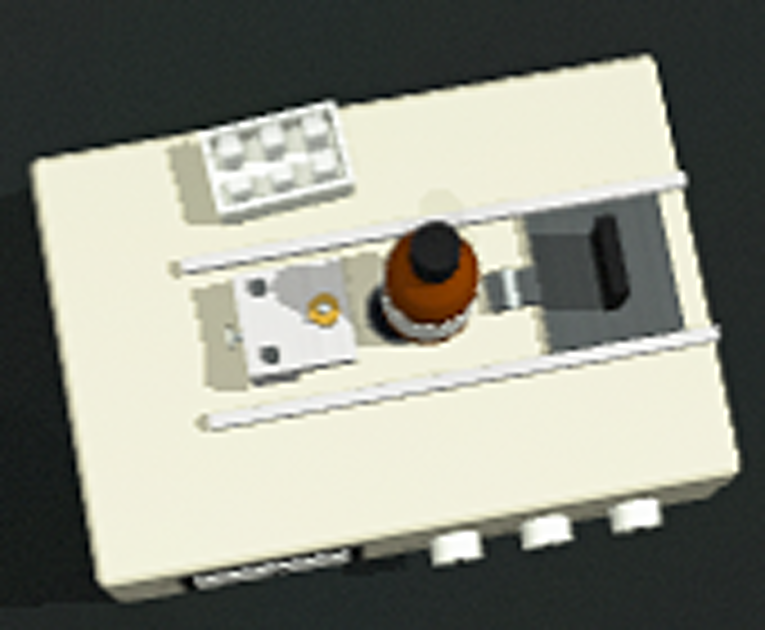

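View pics/c2.png

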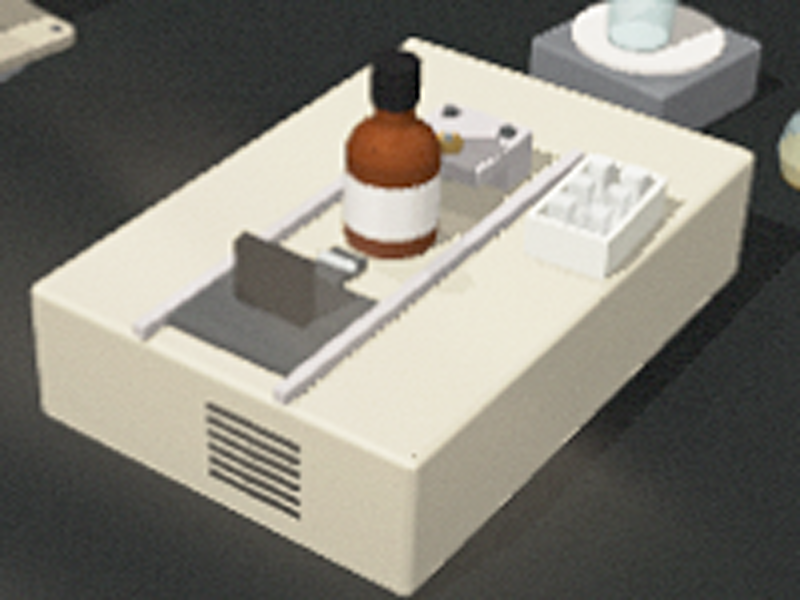

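The crops confirm the amber bottle (cap at top (272,140)), the tab (310,143), the tongue ridge (288,149) and the catch (241,156). Tray (382,210) is at y = -348, against -268 for the other, so it is the right one.

```bash
cat >> h.py <<'E'
def ph(X,c=(571.9,5.8),a=11.1):
    a=np.radians(a);X=np.atleast_2d(X)[:,:2]-c
    return np.c_[X@[np.cos(a),np.sin(a)],X@[-np.sin(a),np.cos(a)]]
def unph(x,y,c=(571.9,5.8),a=11.1):
    a=np.radians(a);return np.array(c)+[x*np.cos(a)-y*np.sin(a),x*np.sin(a)+y*np.cos(a)]
def go(xyz,yaw=None):
    s=monitor.read_state();from scipy.spatial.transform import Rotation as Ro
    R=Ro.from_euler('xyz',s['tool_rot']).as_matrix()
    y=np.degrees(s['tool_rot'][2])
    print('at',s['clock'],s['eef_pos'].round(1),'yaw',y.round(2),'F',s['force'].round(1),'w',round(s['width'],1),'q',s['qpos'].round(2))
    print('shift cm',((np.array(xyz)-s['eef_pos'])@R/10).round(2),'roll',None if yaw is None else round((y-yaw+180)%360-180,2))
E
python3 - <<'E'
from h import *
T=np.load('top0.npz');p=T['p'].astype(int);X=np.load('topX.npy');XS=np.load('sceneX.npy')
f=lambda cx,cy:(175+cx/4.5,85+cy/4.5)
for nm,c,z in(('cap',(436,249),236),('tabtop',(609,262),159),('ridge',(511,290),120),('farrail ends',(180,268),119),('',(684,180),119),('nearrail',(206,423),119),('',(714,332),119),('plateNE',(658,195),117),('plateSW',(552,352),117),('plateNW',(527,212),117),('plateSE',(682,328),117),('tip',(487,298),114),('blk',(234,280),148),('blk',(253,383),148),('blk',(355,355),148),('blk',(338,262),148),('tray?',None,0)):
    if c is None: continue
    w=onplane('top',[f(*c)],z)[0]; print(nm,w.round(1),ph(w).round(1))
# scene-based tab and cap
g=lambda cx,cy:(190+cx/4,150+cy/3.75)
for nm,c,z in(('cap top',(396,65),235),('tabtop',(280,258),159),('blkcorner',(532,135),148),('blk',(477,172),148)):
    w=onplane('scene',[g(*c)],z)[0]; print('S',nm,w.round(1),ph(w).round(1))
k=(XS[...,2]>217)&(XS[...,2]<240)&(abs(XS[...,0]-580)<40)&(abs(XS[...,1]+25)<40)
go((577,-24,330),101.1)
E
```

```text
cap [576.9 -22.4 236. ] [[ -0.6 -28.6]]
tabtop [ 591.6 -123.   159. ] [[  -5.5 -130.1]]
ridge [583.9 -70.6 120. ] [[ -2.9 -77.2]]
farrail ends [594.2 122.2 119. ] [[ 44.3 110. ]]
 [ 652.6 -172.5  119. ] [[  44.8 -190.5]]
nearrail [502.8 104.7 119. ] [[-48.8 110.3]]
 [ 561.3 -189.2  119. ] [[ -47.9 -189.3]]
plateNE [ 643.7 -157.3  117. ] [[  39.  -173.9]]
plateSW [548.2 -94.8 117. ] [[-42.7 -94.1]]
plateNW [631.8 -80.  117. ] [[ 42.3 -95.8]]
plateSE [ 563.8 -170.8  117. ] [[ -42.  -171.7]]
tip [580.3 -57.  114. ] [[ -3.8 -63.2]]
blk [580.3  88.8 148. ] [[24.2 79.8]]
blk [521.   76.6 148. ] [[-36.3  79.3]]
blk [537.9  19.5 148. ] [[-30.7  20. ]]
blk [591.7  30.  148. ] [[24.1 19.9]]
S cap top [586.8 -27.8 235. ] [[  8.1 -35.8]]
S tabtop [ 606.4 -128.6  159. ] [[   8.  -138.6]]
S blkcorner [596.8  77.3 148. ] [[38.2 65.3]]
S blk [604.1  22.8 148. ] [[34.9 10.5]]
at 0.1 [260.5 594.9 230.5] yaw 156.35 F [ 0.3  0.4 -0.5] w 85.5 q [-1.22  0.63  0.04  1.52 -0.03  1.   -0.02]
shift cm [-53.82 -44.01  -9.87] roll 55.25
```

Emit:
arm_command:
  series: [100, -2.8, -2.2, -2, 0, 100, -5.6, -4.5, -4, 0, 100, -8.4, -6.8, -6, 0, 100, -11.2, -9.1, -8, 0, 100, -14, -11.4, -10, 0]

```text
clock: 0.52
eef_pos: [343.6, 432.9, 331.8]
tool_rot: [-3.141, -0.0, 2.729]
force: [1.0, 0.9, -0.2]
width: 85.4
gripper_force: 0.0
```

Emit:
arm_command:
  series: [100, -2.6, -2.2, 0, 0, 100, -5.3, -4.4, 0, 0, 100, -8, -6.6, 0, 0, 100, -10.6, -8.7, 0, 0, 100, -13.3, -10.9, 0, 0]

```text
clock: 0.93
eef_pos: [421.5, 280.1, 331.1]
tool_rot: [-3.141, -0.0, 2.729]
force: [0.2, -0.0, -0.1]
width: 85.2
gripper_force: 0.0
```

Emit:
arm_command:
  series: [100, -2.6, -2.2, 0, 6, 100, -5.3, -4.4, 0, 12, 100, -8, -6.6, 0, 18, 100, -10.6, -8.7, 0, 24, 100, -13.3, -10.9, 0, 30]

```text
clock: 1.35
eef_pos: [499.6, 127.0, 331.1]
tool_rot: [-3.141, -0.0, 2.2]
force: [1.1, 0.1, -0.2]
width: 85.4
gripper_force: 0.0
```

```bash
python3 -c "
from h import *
go((579,-23,330),101.1)"
```

```text
at 1.35 [499.6 127.  331.1] yaw 126.07 F [ 1.1  0.1 -0.2] w 85.4 q [-0.51  0.34  0.28  1.75 -0.11  1.07  0.44]
shift cm [-16.8   -2.41   0.11] roll 24.97
```

Emit:
arm_command:
  series: [100, -3.4, -0.5, 0, 5, 100, -6.8, -1, 0, 10, 100, -10.2, -1.5, 0, 15, 100, -13.6, -2, 0, 20, 100, -16.8, -2.4, 0, 25]

```text
clock: 1.77
eef_pos: [579.9, -23.1, 331.0]
tool_rot: [-3.141, 0.0, 1.764]
force: [1.3, 0.5, 0.2]
width: 85.4
gripper_force: 0.0
```

Emit:
arm_command:
  series: [70, 0, 0, 1, 0, 70, 0, 0, 2, 0, 70, 0, 0, 4, 0, 70, 0, 0, 5, 0, 70, 0, 0, 5, 0]

```text
clock: 2.18
eef_pos: [577.3, -19.2, 278.3]
tool_rot: [-3.135, -0.002, 1.771]
force: [-0.5, 0.1, 0.6]
width: 60.0
gripper_force: 0.0
```

```bash
python3 - <<'E'
from h import *
go((579,-23,203),101.1)
p,d=grab('top');q,e=grab('scene')
a=cv2.resize(p[100:200,200:340],None,fx=4,fy=4,interpolation=cv2.INTER_CUBIC)
b=cv2.resize(q[120:260,230:360],None,fx=3,fy=3,interpolation=cv2.INTER_CUBIC)
im=np.zeros((420,560+390+0,3),np.uint8);im[:400,:560]=a;im[:420,560:]=b
im=cv2.resize(im,None,fx=.84,fy=.84)
cv2.imwrite('pics/g1.png',im[:,:,::-1])
E
```

```text
at 2.1833 [577.3 -19.2 278.3] yaw 101.49 F [-0.5  0.1  0.6] w 60.0 q [-0.27  0.5   0.4   1.67 -0.22  1.02  0.4 ]
shift cm [-0.42  0.13  7.53] roll 0.39
```

View pics/g1.png

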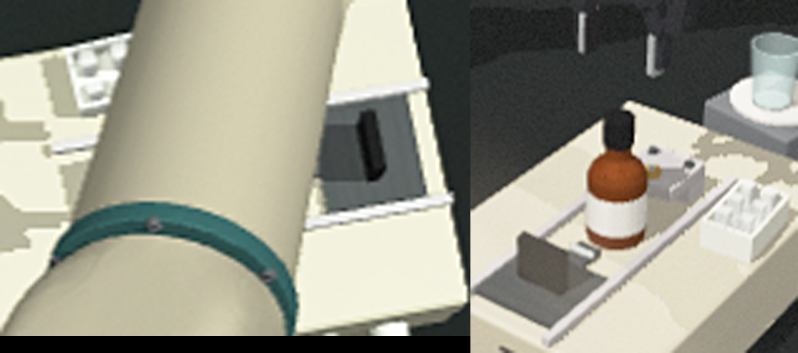

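```bash
python3 - <<'E'
from h import *
go((579,-23,203),101.1)
print(proj('scene',[[577.3,-19.2,278.3],[579,-23,278.3],[579,-23,235],[577,-20,235]]).round(1))
q,e=grab('scene')
m=(q.max(2)<60);X=cloud('scene',e)
k=(X[...,2]>212)&(X[...,2]<238)&(abs(X[...,0]-580)<30)&(abs(X[...,1]+22)<30)&m
v,u=np.nonzero(k);print(len(u),u.min(),u.max(),v.min(),v.max())
o,r=ray('scene',[[(u.min()+u.max())/2,225/1]]);pass
rows=[(vv,u[v==vv].min(),u[v==vv].max()) for vv in np.unique(v)];print(rows)
print(X[k].mean(0))
E
```

```text
at 2.2833 [579.3 -20.1 281.1] yaw 101.44 F [ 0.6 -0.1  0.2] w 59.6 q [-0.27  0.5   0.4   1.66 -0.22  1.02  0.4 ]
shift cm [-0.29 -0.08  7.81] roll 0.34
[[289.3 146.6]
 [288.6 147.4]
 [288.1 165.2]
 [288.4 164.4]]
161 282 294 163 178
[(np.int64(163), np.int64(286), np.int64(288)), (np.int64(164), np.int64(284), np.int64(292)), (np.int64(165), np.int64(283), np.int64(293)), (np.int64(166), np.int64(282), np.int64(294)), (np.int64(167), np.int64(284), np.int64(294)), (np.int64(168), np.int64(284), np.int64(294)), (np.int64(169), np.int64(284), np.int64(294)), (np.int64(170), np.int64(283), np.int64(294)), (np.int64(171), np.int64(283), np.int64(294)), (np.int64(172), np.int64(283), np.int64(294)), (np.int64(173), np.int64(283), np.int64(294)), (np.int64(174), np.int64(283), np.int64(294)), (np.int64(175), np.int64(283), np.int64(294)), (np.int64(176), np.int64(284), np.int64(293)), (np.int64(177), np.int64(284), np.int64(293)), (np.int64(178), np.int64(284), np.int64(287))]
[585.71921069 -28.16993163 227.10310406]
```

Emit:
arm_command:
  series: [70, -0.1, 0, 2, 0, 70, -0.1, 0, 4, 0, 70, -0.15, 0, 6, 0, 70, -0.15, 0, 7.5, 0, 70, -0.15, 0, 8, 0]

```text
clock: 2.75
eef_pos: [579.2, -22.0, 200.1]
tool_rot: [-3.14, -0.001, 1.77]
force: [-0.5, 0.6, 0.3]
width: 59.6
gripper_force: 0.0
```

Emit:
arm_command:
  series: [50, 0, 0, 0, 0, 50, 0, 0, 0, 0, 45, 0, 0, 0, 0, 40, 0, 0, 0, 0, 40, 0, 0, 0, 0]

```text
clock: 3.17
eef_pos: [580.6, -22.6, 202.3]
tool_rot: [3.14, 0.0, 1.769]
force: [-0.2, -0.5, 0.7]
width: 34.2
gripper_force: 0.0
```

```bash
python3 -c "
from h import *
go((578.5,-21.5,200),101.1)"
```

```text
at 3.1667 [580.6 -22.6 202.3] yaw 101.35 F [-0.2 -0.5  0.7] w 34.2 q [-0.24  0.59  0.37  1.76 -0.27  0.85  0.44]
shift cm [ 0.15 -0.18  0.23] roll 0.25
```

Emit:
arm_command:
  series: [35, 0, -0.15, 0.2, 0, 30, 0, -0.15, 0.2, 0, 20, 0, -0.15, 0.2, 0, 10, 0, -0.15, 0.2, 0, 0, 0, -0.15, 0.2, 0]

```text
clock: 3.58
eef_pos: [579.1, -22.9, 199.8]
tool_rot: [3.14, 0.0, 1.769]
force: [2.2, 0.8, 4.4]
width: 26.7
gripper_force: 58.7
```

Emit:
arm_command:
  series: [0, 0, 0, 0, 0, 0, 0, 0, 0, 0, 0, 0, 0, 0, 0, 0, 0, 0, 0, 0, 0, 0, 0, 0, 0]

```text
clock: 4.0
eef_pos: [579.1, -22.9, 199.8]
tool_rot: [3.14, 0.0, 1.769]
force: [0.9, -0.3, 5.6]
width: 27.1
gripper_force: 58.7
```

Emit:
arm_command:
  series: [0, 0, 0, -0.4, 0, 0, 0, 0, -1, 0, 0, 0, 0, -1.8, 0, 0, 0, 0, -2.6, 0, 0, 0, 0, -3, 0]

```text
clock: 4.42
eef_pos: [578.8, -23.0, 230.5]
tool_rot: [3.141, 0.0, 1.769]
force: [0.5, 0.1, -2.3]
width: 26.8
gripper_force: 59.1
```

```bash
python3 - <<'E'
from h import *
q,e=grab('scene')
a=cv2.resize(q[110:260,200:380],None,fx=4,fy=4,interpolation=cv2.INTER_CUBIC)
cv2.imwrite('pics/g2.png',a[:,:,::-1])
go((441,-348,320),101.1)
E
```

```text
at 4.4667 [579.3 -23.  231. ] yaw 101.35 F [-0.1 -0.2 -1.7] w 26.5 q [-0.25  0.55  0.38  1.73 -0.25  0.91  0.43]
shift cm [-29.15 -19.93  -8.93] roll 0.25
```

View pics/g2.png

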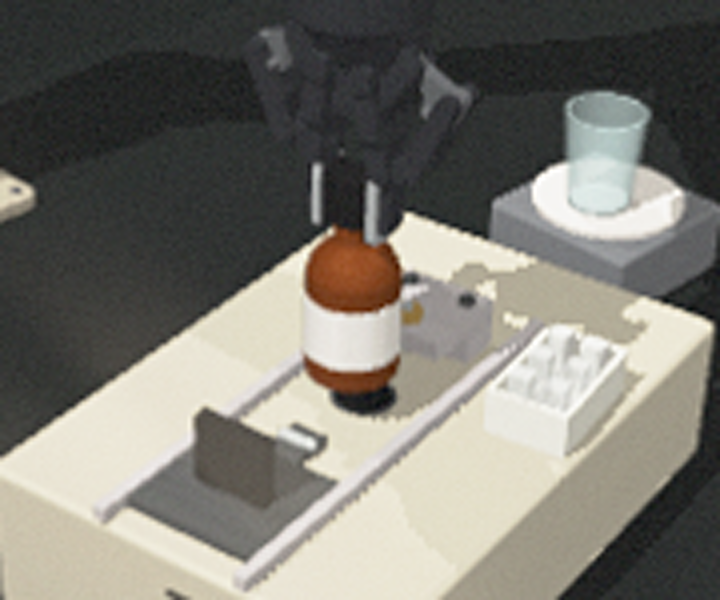

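The bottle hangs upright in the grip at (355,330) and the window is uncovered below at (362,397). Next I lift it and carry it to the tray.

Emit:
arm_command:
  series: [0, 0, 0, -1.2, 0, 0, 0, 0, -3, 0, 0, 0, 0, -5, 0, 0, 0, 0, -6.5, 0, 0, 0, 0, -7, 0]

```text
clock: 4.88
eef_pos: [579.7, -23.2, 301.7]
tool_rot: [3.138, 0.001, 1.769]
force: [0.6, -0.3, -1.4]
width: 26.5
gripper_force: 59.6
```

Emit:
arm_command:
  series: [0, -1, -0.7, 0, 0, 0, -3, -2, 0, 0, 0, -5.5, -3.7, 0, 0, 0, -8, -5.4, 0, 0, 0, -10.5, -7.1, 0, 0]

```text
clock: 5.3
eef_pos: [527.4, -141.4, 297.9]
tool_rot: [-3.139, -0.001, 1.769]
force: [0.1, -0.8, -2.8]
width: 25.9
gripper_force: 59.5
```

Emit:
arm_command:
  series: [0, -2.5, -1.7, 0, 0, 0, -5, -3.4, 0, 0, 0, -7.5, -5.1, 0, 0, 0, -9.5, -6.5, 0, 0, 0, -11, -7.5, 0, 0]

```text
clock: 5.72
eef_pos: [474.3, -265.6, 298.1]
tool_rot: [-3.138, -0.0, 1.765]
force: [0.5, -0.2, -1.6]
width: 26.6
gripper_force: 59.5
```

```bash
python3 -c "
from h import *
go((441,-348,120),101.1)"
```

```text
at 5.7167 [ 474.3 -265.6  298.1] yaw 101.12 F [ 0.5 -0.2 -1.6] w 26.6 q [ 0.15  0.43  0.45  1.73 -0.21  1.03  0.87]
shift cm [-7.45 -4.8  17.83] roll 0.02
```

Emit:
arm_command:
  series: [0, -2, -1.3, 0, 0, 0, -4.5, -2.9, 0, 0, 0, -6.5, -4.2, 0, 0, 0, -7.4, -4.8, 1, 0, 0, -7.4, -4.8, 3, 0]

```text
clock: 6.13
eef_pos: [442.4, -349.9, 270.0]
tool_rot: [3.142, 0.005, 1.762]
force: [0.2, -0.6, -3.2]
width: 26.7
gripper_force: 59.6
```

Emit:
arm_command:
  series: [0, 0, 0, 2.5, 0, 0, 0, 0, 5, 0, 0, 0, 0, 7.5, 0, 0, 0, 0, 9.5, 0, 0, 0, 0, 11, 0]

```text
clock: 6.55
eef_pos: [442.4, -343.7, 156.2]
tool_rot: [-3.138, -0.003, 1.768]
force: [-0.2, -1.0, -3.4]
width: 26.6
gripper_force: 59.6
```

Emit:
arm_command:
  series: [0, 0, 0, 1, 0, 0, 0, 0, 2, 0, 0, 0, 0, 2.8, 0, 0, 0, 0, 3.4, 0, 0, 0, 0, 3.6, 0]

```text
clock: 6.97
eef_pos: [444.9, -344.3, 122.6]
tool_rot: [-3.141, -0.001, 1.769]
force: [-0.5, 0.2, -2.9]
width: 26.3
gripper_force: 59.6
```

```bash
python3 - <<'E'
from h import *
go((441,-348,96),101.1)
q,e=grab('scene')
a=cv2.resize(q[180:320,60:240],None,fx=4,fy=4,interpolation=cv2.INTER_CUBIC)
cv2.imwrite('pics/g3.png',a[:,:,::-1])
E
```

```text
at 6.9667 [ 444.9 -344.3  122.6] yaw 101.35 F [-0.5  0.2 -2.9] w 26.3 q [ 0.39  0.68  0.34  1.87 -0.35  0.65  1.14]
shift cm [-0.29 -0.45  2.66] roll 0.25
```

View pics/g3.png

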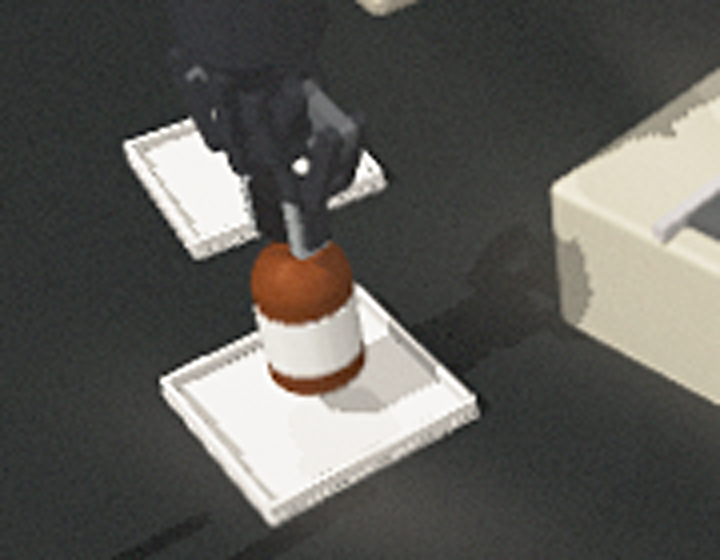

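The bottle is over the centre of the right-hand tray, its base at (318,385), still hovering about 29 mm up. I lower it and feel for the floor.

Emit:
arm_command:
  series: [0, -0.3, -0.4, 0.8, 0, 0, -0.3, -0.4, 1.5, 0, 0, -0.3, -0.4, 2, 0, 0, -0.3, -0.4, 2.3, 0, 0, -0.3, -0.4, 2.5, 0]

```text
clock: 7.43
eef_pos: [441.7, -347.9, 97.7]
tool_rot: [-3.141, -0.001, 1.769]
force: [-1.0, 0.4, -2.5]
width: 26.5
gripper_force: 59.6
```

Emit:
arm_command:
  series: [0, 0, 0, 0.05, 0, 0, 0, 0, 0.1, 0, 0, 0, 0, 0.15, 0, 0, 0, 0, 0.2, 0, 0, 0, 0, 0.2, 0]

```text
clock: 7.85
eef_pos: [441.9, -348.1, 96.4]
tool_rot: [3.141, 0.0, 1.769]
force: [-0.2, 0.2, -3.3]
width: 26.4
gripper_force: 59.6
```

Emit:
arm_command:
  series: [0, 0, 0, 0.05, 0, 0, 0, 0, 0.1, 0, 0, 0, 0, 0.15, 0, 0, 0, 0, 0.2, 0, 0, 0, 0, 0.2, 0]

```text
clock: 8.27
eef_pos: [441.8, -348.1, 94.2]
tool_rot: [-3.141, -0.0, 1.769]
force: [-0.6, 0.9, -2.1]
width: 27.0
gripper_force: 59.6
```

Emit:
arm_command:
  series: [0, 0, 0, 0.05, 0, 0, 0, 0, 0.05, 0, 0, 0, 0, 0.1, 0, 0, 0, 0, 0.1, 0, 0, 0, 0, 0.1, 0]

```text
clock: 8.68
eef_pos: [442.0, -348.3, 93.8]
tool_rot: [3.141, 0.0, 1.769]
force: [0.1, 0.7, 4.8]
width: 26.8
gripper_force: 60.2
```

Emit:
arm_command:
  series: [35, 0, 0, 0, 0, 40, 0, 0, 0, 0, 50, 0, 0, 0, 0, 60, 0, 0, 0, 0, 70, 0, 0, 0, 0]

```text
clock: 9.1
eef_pos: [441.8, -348.1, 93.2]
tool_rot: [-3.141, -0.0, 1.769]
force: [0.5, -0.0, -0.6]
width: 59.9
gripper_force: 0.0
```

Emit:
arm_command:
  series: [75, 0, 0, 0, 0, 75, 0, 0, -0.5, 0, 75, 0, 0, -2, 0, 75, 0, 0, -4, 0, 75, 0, 0, -6, 0]

```text
clock: 9.52
eef_pos: [441.4, -348.0, 153.9]
tool_rot: [-3.141, -0.001, 1.769]
force: [0.1, -0.4, -0.2]
width: 63.9
gripper_force: 0.0
```

Emit:
arm_command:
  series: [75, 0, 0, -2.5, 0, 75, 0, 0, -5, 0, 75, 0, 0, -7.5, 0, 75, 0, 0, -9.5, 0, 75, 0, 0, -10, 0]

```text
clock: 9.93
eef_pos: [443.0, -349.6, 257.1]
tool_rot: [3.137, 0.005, 1.769]
force: [0.2, -0.4, -0.2]
width: 64.1
gripper_force: 0.0
```

```bash
python3 - <<'E'
from h import *
t=unph(-1,-168);print(t);go((*t,250),101.1)
q,e=grab('scene')
a=cv2.resize(q[160:320,60:290],None,fx=3.4,fy=3.4,interpolation=cv2.INTER_CUBIC)
cv2.imwrite('pics/g4.png',a[:,:,::-1])
E
```

```text
[ 603.26239771 -159.24968952]
at 9.9333 [ 443.  -349.6  257.1] yaw 101.33 F [ 0.2 -0.4 -0.2] w 64.1 q [ 0.33  0.5   0.44  1.74 -0.25  0.94  1.07]
shift cm [15.52 19.45  0.72] roll 0.23
```

View pics/g4.png

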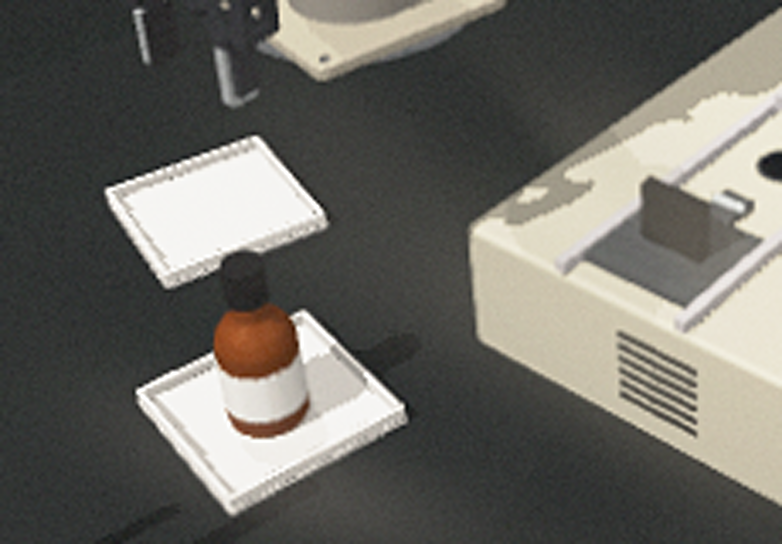

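The bottle stands upright mid-tray with its base at (268,425). Next I go behind the tab with the fingers shut.

Emit:
arm_command:
  series: [0, 1.5, 1.9, 0, 0, 0, 4, 5, 0, 0, 0, 6.5, 8.1, 0, 0, 0, 9, 11.3, 0, 0, 0, 11, 13.8, 0, 0]

```text
clock: 10.4
eef_pos: [556.9, -209.5, 251.9]
tool_rot: [-3.141, -0.002, 1.771]
force: [0.1, -0.2, -0.1]
width: 2.9
gripper_force: 0.0
```

Emit:
arm_command:
  series: [0, 1.5, 1.9, 0, 0, 0, 3, 3.8, 0, 0, 0, 4, 5, 0, 0, 0, 4.5, 5.6, 0, 0.2, 0, 4.5, 5.6, 0, 0.2]

```text
clock: 10.82
eef_pos: [602.0, -156.2, 252.2]
tool_rot: [-3.141, -0.001, 1.768]
force: [0.4, -0.4, 0.0]
width: -0.6
gripper_force: 0.0
```

```bash
python3 - <<'E'
from h import *
t=unph(-1,-168);go((*t,130),101.1)
p,d=grab('top'); X=cloud('top',d)
m=(X[...,2]>135)&(X[...,2]<165)&(p.max(2)<70)&(abs(ph(X.reshape(-1,3))[:,0]).reshape(384,512)<50)&(ph(X.reshape(-1,3))[:,1].reshape(384,512)<-60)
if m.any():
  q=ph(X[m]);print(m.sum(),q.min(0),q.max(0))
E
```

```text
at 10.8167 [ 602.  -156.2  252.2] yaw 101.28 F [ 0.4 -0.4  0. ] w -0.6 q [-0.04  0.6   0.42  1.58 -0.27  1.02  0.65]
shift cm [-0.33  0.08 12.22] roll 0.18
```

Emit:
arm_command:
  series: [0, -0.3, 0, 2.5, 0, 0, -0.3, 0, 5, 0, 0, -0.3, 0, 7.5, 0, 0, -0.3, 0, 9, 0, 0, -0.3, 0, 10, 0]

```text
clock: 11.28
eef_pos: [599.6, -163.0, 151.4]
tool_rot: [-3.138, -0.0, 1.762]
force: [-0.3, 0.4, 0.2]
width: 0.1
gripper_force: 0.0
```

Emit:
arm_command:
  series: [0, 0, 0, 0.8, 0, 0, 0, 0, 1.6, 0, 0, 0, 0, 2, 0, 0, 0, 0, 2.2, 0, 0, 0, 0, 2.2, 0]

```text
clock: 11.7
eef_pos: [602.2, -161.1, 131.4]
tool_rot: [3.141, 0.0, 1.765]
force: [0.5, -0.4, -0.1]
width: -0.0
gripper_force: 0.0
```

Emit:
arm_command:
  series: [0, 0.3, 0, 0, 0, 0, 0.6, 0, 0, 0, 0, 1, 0, 0, 0, 0, 1.5, 0, 0, 0, 0, 2, 0, 0, 0]

```text
clock: 12.12
eef_pos: [598.3, -140.6, 131.5]
tool_rot: [3.141, 0.0, 1.766]
force: [0.8, -2.5, -0.3]
width: -0.2
gripper_force: 0.8
```

```bash
python3 - <<'E'
from h import *
go((*unph(0,-100),130),101.1);print(ph(monitor.read_state()['eef_pos']))
q,e=grab('scene')
a=cv2.resize(q[130:270,200:380],None,fx=4,fy=4,interpolation=cv2.INTER_CUBIC)
cv2.imwrite('pics/g5.png',a[:,:,::-1])
E
```

```text
at 12.1167 [ 598.3 -140.6  131.5] yaw 101.17 F [ 0.8 -2.5 -0.3] w -0.2 q [-0.03  0.73  0.36  1.72 -0.35  0.76  0.69]
shift cm [4.88 0.23 0.15] roll 0.07
[[  -2.27706435 -148.78443882]]
```

View pics/g5.png

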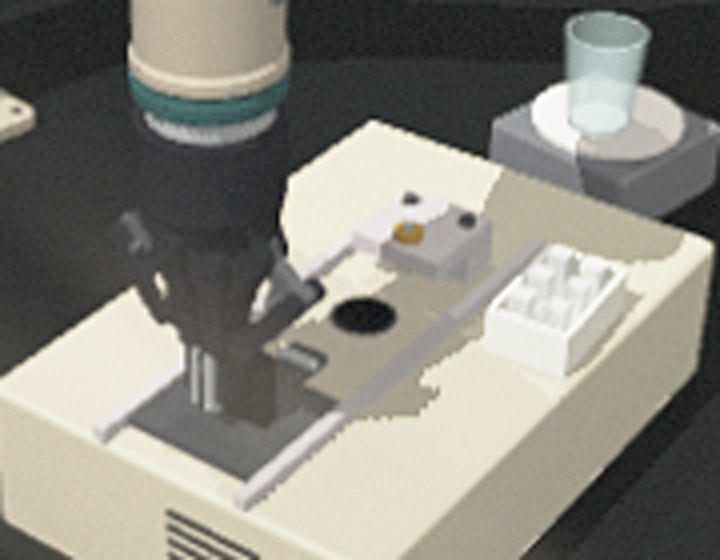

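The shut fingers touch the back of the tab at (215,390), and the way to the catch at (425,235) is clear. Now the push.

Emit:
arm_command:
  series: [0, 0.8, 0, 0, 0, 0, 1.7, 0, 0, 0, 0, 2.6, 0, 0, 0, 0, 3.5, 0, 0, 0, 0, 4.3, 0, 0, 0]

```text
clock: 12.58
eef_pos: [589.9, -97.8, 131.5]
tool_rot: [3.141, -0.0, 1.766]
force: [0.9, -2.1, 1.7]
width: -0.2
gripper_force: 1.0
```

Emit:
arm_command:
  series: [0, 0.9, 0, 0, 0, 0, 1.8, 0, 0, 0, 0, 2.7, 0, 0, 0, 0, 3.5, 0, 0, 0, 0, 4, 0, 0, 0]

```text
clock: 13.0
eef_pos: [581.9, -58.1, 131.2]
tool_rot: [-3.141, -0.001, 1.767]
force: [1.3, -0.3, 0.8]
width: 0.3
gripper_force: 0.9
```

```bash
python3 - <<'E'
from h import *
go((*unph(0,-100),130),101.1);print(ph(monitor.read_state()['eef_pos']))
E
```

```text
at 13.0 [581.9 -58.1 131.2] yaw 101.22 F [ 1.3 -0.3  0.8] w 0.3 q [-0.18  0.69  0.37  1.8  -0.36  0.71  0.59]
shift cm [-3.54  0.24  0.11] roll 0.12
[[ -2.46363619 -64.63165622]]
```

Emit:
arm_command:
  series: [0, 0.1, 0, 0, 0, 0, 0.2, 0, 0, 0, 0, 0.3, 0, 0, 0, 0, 0.4, 0, 0, 0, 0, 0.5, 0, 0, 0]

```text
clock: 13.42
eef_pos: [581.0, -55.6, 131.0]
tool_rot: [-3.141, 0.0, 1.764]
force: [1.0, -0.9, -1.3]
width: 0.1
gripper_force: 0.8
```

Emit:
arm_command:
  series: [0, 0.1, 0, 0, 0, 0, 0.2, 0, 0, 0, 0, 0.3, 0, 0, 0, 0, 0.4, 0, 0, 0, 0, 0.5, 0, 0, 0]

```text
clock: 13.83
eef_pos: [580.0, -50.1, 131.2]
tool_rot: [-3.141, -0.0, 1.765]
force: [-0.1, -2.0, -0.4]
width: -0.3
gripper_force: 0.8
```

Emit:
arm_command:
  series: [0, 0.1, 0, 0, 0, 0, 0.2, 0, 0, 0, 0, 0.3, 0, 0, 0, 0, 0.4, 0, 0, 0, 0, 0.5, 0, 0, 0]

```text
clock: 14.25
eef_pos: [579.2, -45.1, 131.3]
tool_rot: [-3.142, -0.0, 1.765]
force: [-1.3, -0.9, 0.2]
width: 0.3
gripper_force: 0.8
```

Emit:
arm_command:
  series: [0, 0.1, 0, 0, 0, 0, 0.2, 0, 0, 0, 0, 0.3, 0, 0, 0, 0, 0.4, 0, 0, 0, 0, 0.5, 0, 0, 0]

```text
clock: 14.67
eef_pos: [578.3, -40.2, 131.3]
tool_rot: [-3.142, -0.0, 1.765]
force: [-1.1, -2.4, 0.5]
width: -0.3
gripper_force: 0.8
```

Emit:
arm_command:
  series: [0, 0.1, 0, 0, 0, 0, 0.2, 0, 0, 0, 0, 0.3, 0, 0, 0, 0, 0.4, 0, 0, 0, 0, 0.5, 0, 0, 0]

```text
clock: 15.08
eef_pos: [578.1, -39.0, 131.4]
tool_rot: [3.14, 0.005, 1.763]
force: [0.3, -10.2, -2.1]
width: -0.0
gripper_force: 5.1
```

Emit:
arm_command:
  series: [0, 0.1, 0, 0, 0, 0, 0.2, 0, 0, 0, 0, 0.3, 0, 0, 0, 0, 0.4, 0, 0, 0, 0, 0.5, 0, 0, 0]

```text
clock: 15.5
eef_pos: [578.0, -38.5, 131.5]
tool_rot: [3.139, 0.011, 1.761]
force: [2.7, -18.5, -6.9]
width: -0.3
gripper_force: 9.2
```

Emit:
arm_command:
  series: [0, 0.1, 0, 0, 0, 0, 0.2, 0, 0, 0, 0, 0.3, 0, 0, 0, 0, 0.3, 0, 0, 0, 0, 0.3, 0, 0, 0]

```text
clock: 15.92
eef_pos: [576.0, -28.7, 131.3]
tool_rot: [3.141, 0.001, 1.764]
force: [-0.9, -1.9, 2.4]
width: -0.3
gripper_force: 1.1
```

```bash
python3 - <<'E'
from h import *
go((*unph(0,-100),130),101.1);print(ph(monitor.read_state()['eef_pos']))
q,e=grab('scene')
a=cv2.resize(q[150:230,250:350],None,fx=7,fy=7,interpolation=cv2.INTER_CUBIC)
cv2.imwrite('pics/g6.png',a[:,:,::-1])
E
```

```text
at 15.9167 [576.  -28.7 131.3] yaw 101.05 F [-0.9 -1.9  2.4] w -0.3 q [-0.24  0.68  0.38  1.83 -0.37  0.7   0.54]
shift cm [-6.53  0.27  0.14] roll -0.05
[[ -2.59416492 -34.64875264]]
```

View pics/g6.png

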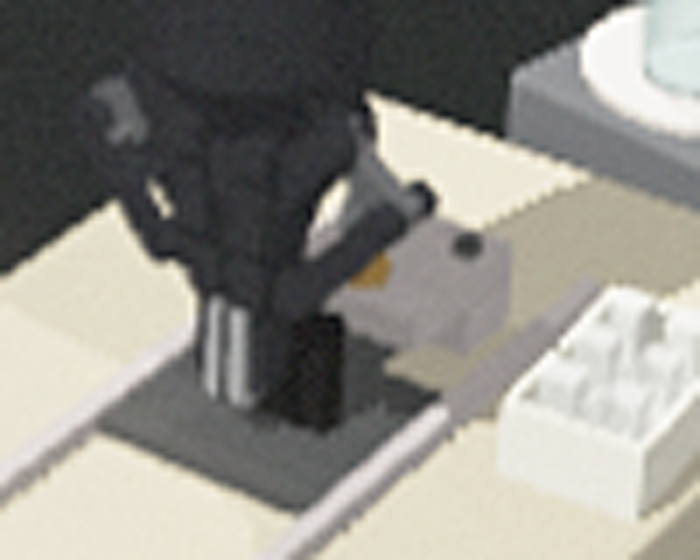

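It snapped past the ball: the TCP jumped 10 mm and the force dropped. The fingers are still near the tab. I ease forward to the hard stop.

Emit:
arm_command:
  series: [0, 0.05, 0, 0, 0, 0, 0.1, 0, 0, 0, 0, 0.2, 0, 0, 0, 0, 0.3, 0, 0, 0, 0, 0.3, 0, 0, 0]

```text
clock: 16.38
eef_pos: [575.8, -27.2, 131.4]
tool_rot: [3.141, 0.004, 1.764]
force: [0.6, -7.9, -3.6]
width: 0.1
gripper_force: 4.2
```

Emit:
arm_command:
  series: [0, 0.05, 0, 0, 0, 0, 0.1, 0, 0, 0, 0, 0.2, 0, 0, 0, 0, 0.3, 0, 0, 0, 0, 0.3, 0, 0, 0]

```text
clock: 16.8
eef_pos: [575.8, -27.2, 131.5]
tool_rot: [3.14, 0.008, 1.762]
force: [1.9, -13.9, -5.0]
width: -0.1
gripper_force: 6.9
```

Emit:
arm_command:
  series: [0, -0.5, 0, 0, 0, 0, -1.5, 0, 0, 0, 0, -2.5, 0, 0, 0, 0, -3, 0, -1, 0, 0, -3, 0, -3, 0]

```text
clock: 17.22
eef_pos: [579.2, -52.3, 160.4]
tool_rot: [-3.138, -0.001, 1.763]
force: [-0.9, -0.8, 1.0]
width: 0.2
gripper_force: 0.0
```

Emit:
arm_command:
  series: [0, 0, 0, -3, 0, 0, 0, 0, -6, 0, 0, 0, 0, -9, 0, 0, 0, 0, -11, 0, 0, 0, 0, -12, 0]

```text
clock: 17.63
eef_pos: [582.0, -51.3, 285.3]
tool_rot: [3.136, 0.001, 1.765]
force: [0.3, -0.3, -0.2]
width: 0.2
gripper_force: 0.0
```

Emit:
arm_command:
  series: [0, -3.5, 0, 0, 0, 0, -7, -1, 0, 0, 0, -10.5, -2, 0, 0, 0, -14, -3, 0, 0, 0, -17, -4, 0, 0]

```text
clock: 18.05
eef_pos: [573.3, -227.9, 281.1]
tool_rot: [-3.141, -0.0, 1.765]
force: [0.8, -0.2, 0.5]
width: 0.0
gripper_force: 0.0
```

Emit:
arm_command:
  series: [0, -1, -3, 0, 0, 0, -2, -6, 0, 0, 0, -3, -9, 0, 0, 0, -4, -11, 0, 0, 0, -4, -12, 0, 0]

```text
clock: 18.47
eef_pos: [460.6, -290.9, 281.4]
tool_rot: [-3.14, 0.001, 1.76]
force: [-0.8, -0.3, 0.3]
width: 0.2
gripper_force: 0.0
```

```bash
python3 - <<'E'
from h import *
go((*unph(0,-100),130),101.1)
p,d=grab('top')
q,e=grab('scene')
a=cv2.resize(p[95:225,200:420],None,fx=3.6,fy=3.6,interpolation=cv2.INTER_CUBIC)
im=np.zeros((600,792,3),np.uint8);im[:a.shape[0],:792]=a[:,:792]
T=np.load('top0.npz')['p']
for k,(s,x) in enumerate(((p,0),(T,400))):
    b=cv2.resize(s[133:158+5,215:270],(390,130),interpolation=cv2.INTER_CUBIC) if 0 else cv2.resize(s[138:168,210:280],(300,128),interpolation=cv2.INTER_CUBIC); im[470:598,x//1:x+300]=b
cv2.imwrite('pics/g7.png',im[:,:,::-1])
cv2.imwrite('pics/scene_end.png',q[:,:,::-1])
E
```

```text
at 18.4667 [ 460.6 -290.9  281.4] yaw 100.84 F [-0.8 -0.3  0.3] w 0.2 q [ 0.19  0.46  0.48  1.76 -0.25  0.99  0.95]
shift cm [17.06 16.58 15.11] roll -0.26
```

View pics/g7.png

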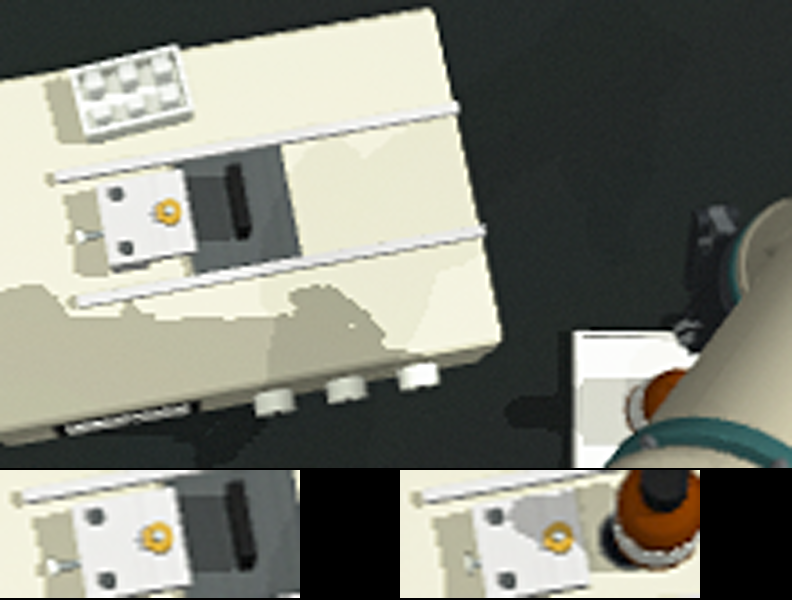

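The shutter covers the window against the catch. The tell-tale button stands out at (80,236), about 9 mm farther than in the first picture. The bottle stands in the tray and the arm is clear of everything, so I hand in.

```bash
python3 -c "
from h import *
print(workorder.finish_job())"
```

```text
the job is handed in; nothing more can be done
None
```

The bottle stands upright in the right-hand drip tray, the shutter is snapped home with the tell-tale pin pushed through by about 9 mm, and the job is handed in; the hand-in returned no verdict.

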